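Lock the spice infuser and show it to the check camera

ROBOT

A 7-joint arm with a two-finger parallel gripper is mounted at the origin on a cart in front of the work surface, level with it; the furniture and walls round the work are solid. World frame = base frame: x ahead of the robot, y to its left, z up, the work surface at z = 0. Lengths are in m, angles in rad, forces in N, time in s.
With the tool pointing down it reaches from about 0.4 to 0.9 m from the base axis. Payload 5.6 kg.
Tool frame: the origin (TCP) lies midway between the tips of the shut fingers; the grasp point (between the pads) lies 19 mm behind it; z points along the fingers, y is the line along which they close (so a half turn about z gives the same grasp; the last joint's range is limited). The gripper opens to 92 mm and grips with 3 to 60 N. Pads are 20 mm wide; open, the fingers measure 128 mm over their backs; the gripper's body (75 mm by 189 mm) begins 69 mm behind the grasp point.
Start: joints at [-1.159, 0.468, -0.012, 1.603, 0.006, 1.071, -0.056], TCP at [0.286, 0.584, 0.193] pointing down, gripper open.
Joint ranges: [-2.53, 2.53], [-0.31, 2.02], [-1.57, 1.55], [0.28, 2.44], [-1.29, 4.43], [0.15, 1.84], [-2.92, 2.92]. Speed limits (rad/s): [2.57, 2.57, 3.14, 3.14, 3.14, 3.14, 3.14].

INTERFACE

Orientations are given as a 3x3 rotation matrix whose columns are the frame's x, y, z axes.
In Python, from station import env, effector, solver, viewer, workorder, search_frame, tip_of gives the robot as it stands. Calls block until the motion is done:
- env.reach(position, orientation): joint-space move of the TCP to a pose.
- env.movel(position, frame=None, rate=0.15): straight line of the TCP; frame=None keeps the orientation; rate is the mean speed in m/s.
- env.goto_joints(angles): joint-space move.
- effector.release() and effector.grasp(squeeze=None): open the fingers fully, or close them until they stop; squeeze is the grip in N (None keeps the last).
- env.pause(seconds).
- solver.inverse_kinematics(position, orientation): joint angles nearest the present ones, or None.
- env.sense(): the state.
- viewer.read_camera(name): name is "side" or "top" or "wrist"; returns (picture, depth): 400x640x3 uint8, red, green, blue; 400x640 float32, m along the optical axis (not along the pixel's ray), 0 where there is no reading.
- viewer.camera_info(name): a dict with "intrinsics" (3x3 intrinsics, pixels), "eye" and "rotation" of the camera in the world; the wrist camera has in their place "T_tool_cam" (4x4, takes a point from camera to tool coordinates, whose origin is the TCP and whose axes are the flange's). Camera axes: x right, y up, looking along -z (the intrinsics and any distortion apply to the point x, -y, -z); pixel columns grow to the right and rows downward; lengths in m; the calibration is good to about 2 mm. A picture is of the moment at which its call begins: read the wrist's pose just before it. camera_info takes no time and is no camera call.
A pose or a line that the arm cannot do raises env.PlanningError and nothing moves.
- workorder.finish_job(): hands the job in; it is judged then, once.
Trained networks look in the newest picture that a camera, given by its name, has taken for a name from the list of things; names that differ only in an ending like _2 or _b are one class to them, and where a whole thing is asked for, a point or a joint stands for the part that bears it (a point fixed in the world has none). Each returns a list of dicts, best first, with "score" (0 to 1); they miss things now and then, are a little off and sometimes report something else, mostly with a low value. They report only what shows in the picture. A call takes as long as a camera call.
- search_frame(camera, name): "at" ([x, y, z] in m, in world coordinates, good to about 4 mm: the middle of the surface that is visible of it).
- tip_of(camera, name): "at" ([x, y, z] in m, in world coordinates, good to about 4 mm: a listed point, or the origin of a listed thing).
The state is a dict: "t": time; "joint_positions": joint angles; "joint_velocities": joint speeds; "tau": joint torques, N m; "ee_pos": TCP position; "tcp_rot": TCP orientation; "wrist_force": force on the tool from outside, world axes, zero at the start; "moment": the same for the moment, N m; "gripper_width": finger opening in m; "grasp_force": force on a finger pad.
Only numpy, scipy, OpenCV 4.12 (cv2) and the standard library are available. Lean on these libraries where they do the work, as an engineer would, in place of code of your own. Each camera call takes 0.05 s, during which the arm holds its last target. There are 200 camera calls.

TASK

The steel spice infuser with the red handle has been filled and is waiting to go into the stock pot, but its locking collar is still open: while it sits in its seat in the rack, turn the collar clockwise by the red handle as far as it goes, so that the white pointer meets the green mark. Then lift the infuser straight out of the rack by that handle and hold it up to the check camera with the green mark facing the lens, centred 14 cm in front of the glass and square to the tilted lens as if standing upright in its picture (its axis leaning back with the camera, its handle bar level). Finish while still holding it there, steady and touching neither rack nor camera, with the collar still locked and the blue infuser and the other things left where they stood.

Things in the scene. Friction and masses are not known exactly. Their poses are not given: they have to be found in the camera images.
- infuser: Steel spice infuser with the RED handle, 0.18 to 0.30 kg, 149 mm high. Origin: centre of its underside; z up its axis. Square perforated cage 46 x 46 mm, 76 mm high, sides along x and y; above it a round flange 66 mm across, z 75 to 86 mm, then the captive collar, 67 mm across, z 88 to 109 mm, with the handle. Front = its -x side, where the flange's rim carries a green mark.
- collar (a joint): Angle of the red infuser's locking collar about its axis, rad; grows clockwise seen from above. 0 = open (white pointer on collar over the flange's red mark), 1.2 = locked, against its stop (pointer over the green mark, 69 degrees on). Starts at 0 to 0.4; stiff, 0.07 N m, stays where left. The bar lies (1.2 - value) rad counter-clockwise, seen from above, of the infuser's y; locked, along it.
- handle (a point): Centre of the red sleeve of the collar's handle, on the infuser's axis, 141 mm above its underside. Sleeve 42 mm long along this point's y, 14 mm thick (x), 16 mm high, on a cross bar with two thin legs at y = -27 and +27 mm; 24 mm free height under the sleeve. Turns with the collar. The handle also lifts the infuser.
- rack: Fixed steel rack, 100 mm (x) by 270 mm (y), 40 mm high. Origin: centre of its underside. Infusers stand on its 3 mm base plate; its deck, 37 to 40 mm high, has two square seats 48.5 mm wide at y = -70 and +70 mm that keep the cages from turning. The red infuser stands in either seat, the blue in the other, each with its front towards the rack's +y within 0.03 rad.
- camera_head: The camera's black head, 66 mm wide (y), 46 mm high (z), 80 mm long with the white ring light and lens barrel. Origin: centre of the housing, 335 mm above the base's underside. Looks along its -x, 25 degrees below level; y level; z is up in its picture. A part square to the lens, green mark towards it, has its z along this z, its x and y reversed from this x and y.
- mark (a point): The green mark of the red infuser: on the rim of its flange at the front, 34 mm from the axis towards the infuser's -x, 81 mm above its underside.
- camera: Fixed check camera on a post: round dark base 100 mm across, thin upright post 13 mm across on its axis, camera head at the top. Origin: centre of the base's underside; it looks along its -x, 25 degrees downward.
- lens (a point): Centre of the camera's lens glass (57 mm along -x from the head's origin); axes as camera_head.
- photo_point (a point): The point on the lens axis 140 mm in front of the glass, where the green mark is to be held; axes as camera_head.
- spare: The same infuser with a BLUE handle, already locked, in the rack's other seat; leave it alone. Origin: centre of its underside; its bar lies along its y.
- bowls: Stack of melamine bowls, red and white, 162 mm across, 111 mm high. Origin: centre of its underside. Leave it.
- spice_jar: Tall clear glass jar with a pale lid, 100 mm across, 182 mm high. Origin: centre of its underside. Leave it.
- timer: White wind-up timer with a grey dial, 62 mm across, 50 mm high. Origin: centre of its underside. Leave it.
- pocket_scale: Black pocket scale with clear lid, 123 x 74 x 19 mm. Origin: centre of its underside. Leave it.
- scoop: White plastic scoop, 109 x 48 x 26 mm. Origin: centre of its underside. Leave it.
- sample_jar: Small glass jar with black lid and brown contents, 50 mm across, 56 mm high. Origin: centre of its underside. Leave it.
- sample_jar_pale: Small glass jar with white lid, 50 mm across, 56 mm high. Origin: centre of its underside. Leave it.

How it is judged:
On the way, in this order (a step that is already met when the one before it is completed fails the run):
1. the collar is turned home to the green mark while the infuser sits in its seat (z of infuser in the frame of rack below 0.01 m and horizontal distance between infuser and rack below 0.085 m and value of joint collar above 1.12 rad), for 0.2 s.
2. the infuser is lifted clear of the rack, still locked, held in the fingers (z of infuser in the frame of rack above 0.055 m and value of joint collar above 1.1 rad and contact force between the fingers and infuser above 1 N), for 0.2 s.
At the end, for the whole second after the job is handed in: The green mark faces the lens within 25 mm of the photo point, the infuser right way up with axes within 0.21 rad (12 degrees) of the camera head's, collar at 1.10 rad or more; out of the rack, held in the fingers, touching neither rack nor camera, slower than 30 mm/s (all of step 2 and distance between mark and photo_point below 0.025 m and angle between the x axis of infuser and the x axis of camera_head, either way round below 0.21 rad and angle between the y axis of infuser and the y axis of camera_head, either way round below 0.21 rad and x of infuser in the frame of photo_point below 0 m and angle between infuser's own z axis and vertical below 0.85 rad and contact force between infuser and rack below 0.1 N and contact force between infuser and camera below 0.1 N and linear speed of infuser below 0.03 m/s); the arm keeps its last pose, push and grip.
It fails at once if the infuser is lifted out of the rack with its collar not locked (z of infuser in the frame of rack above 0.03 m and value of joint collar below 1 rad).
It fails at once if the blue infuser is moved more than 30 mm (distance of spare from where it was at the start of the episode above 0.03 m).
It fails at once if a bystander (bowls, jar, timer, scale, scoop or sample jar) is moved more than 30 mm (distance of any of bowls, spice_jar, timer, pocket_scale, scoop, sample_jar, sample_jar_pale from where it was at the start of the episode above 0.03 m).
It also fails if it takes over 43 s, if anything falls off the work surface, if the arm or the gripper's body presses on something with over 40 N, if the wrist force passes 120 N, or if a joint passes its speed limit or range.

## Working session

There is one attempt and no reset: what is moved stays moved. The work goes in short steps, each a Python script; the robot and the scene stay as the last script left them, time stands still between calls to the robot, and variables do not carry over. Pictures are saved under pics/ and viewed, at most 10 in all, crops included, and the job is handed in when it is done.

```bash
mkdir -p pics; ls; python3 - <<'E'
from station import env, effector, solver, viewer, workorder, search_frame, tip_of
import cv2, numpy as np
np.set_printoptions(precision=4,suppress=True)
for c in ("side","top"):
    im,d=viewer.read_camera(c); cv2.imwrite(f"pics/{c}0.png",im[:,:,::-1])
    i=viewer.camera_info(c); print(c,i["eye"],i["rotation"],i["intrinsics"], [k for k in i])
    for n in ("infuser","handle","mark","rack","spare","camera_head","camera","lens","bowls","spice_jar","timer","pocket_scale","scoop","sample_jar","sample_jar_pale"):
        print(c,n,[(np.round(r["at"],3).tolist(),round(r["score"],2)) for r in tip_of(c,n)[:2]])
print(env.sense())
E
```

```text
pics
side [0.6077 0.8449 1.4142] [[-0.9919 -0.0928  0.0872]
 [ 0.1263 -0.802   0.5839]
 [ 0.0157  0.5901  0.8071]] [[462.4515   0.     322.8971]
 [  0.     462.4515 198.922 ]
 [  0.       0.       1.    ]] ['intrinsics', 'eye', 'rotation']
side infuser [([0.429, -0.055, 0.017], 0.68), ([0.425, -0.019, 0.093], 0.55)]
side handle [([0.43, -0.056, 0.16], 0.57), ([0.428, -0.022, 0.099], 0.35)]
side mark [([0.426, -0.022, 0.095], 0.89), ([0.429, -0.055, 0.019], 0.33)]
side rack [([0.438, -0.121, 0.01], 0.57)]
side spare [([0.441, -0.196, 0.014], 0.83)]
side camera_head [([0.376, 0.133, 0.009], 0.52)]
side camera [([0.569, 0.316, 0.013], 0.58)]
side lens [([0.537, 0.282, 0.327], 0.78)]
side bowls [([0.602, 0.098, 0.009], 0.67)]
side spice_jar [([0.52, -0.385, 0.014], 0.69)]
side timer [([0.432, -0.056, 0.019], 0.55), ([0.362, -0.383, 0.012], 0.45)]
side pocket_scale [([0.38, 0.336, 0.017], 0.77)]
side scoop [([0.375, 0.131, 0.008], 0.76)]
side sample_jar []
side sample_jar_pale [([0.46, 0.383, 0.013], 0.76), ([0.44, -0.123, 0.008], 0.31)]
top [-0.0595 -0.0796  1.634 ] [[ 0.1689  0.9188 -0.
[... 849 characters left out ...]
ample_jar [([0.439, -0.391, 0.012], 0.54)]
top sample_jar_pale [([0.459, 0.384, 0.012], 0.62)]
{'t': 1.6, 'joint_positions': array([-1.159 ,  0.4675, -0.0116,  1.6027,  0.006 ,  1.0714, -0.0563]), 'joint_velocities': array([-0.0013, -0.0002, -0.001 , -0.0005,  0.0004, -0.0017,  0.0002]), 'tau': array([ -0.0005, -52.04  ,  -0.0127, -24.4056,  -0.0567,   0.0115,
         0.    ]), 'ee_pos': array([0.2856, 0.5839, 0.1929]), 'tcp_rot': array([[-0.8983,  0.4394,  0.0001],
       [ 0.4394,  0.8983,  0.    ],
       [-0.    ,  0.0001, -1.    ]]), 'wrist_force': array([-0.2936,  0.08  ,  0.1456]), 'moment': array([-0.0344, -0.0176,  0.0348]), 'grasp_force': 0.0, 'gripper_width': 0.09194367458015598}
```

View pictures.

View pics/side0.png

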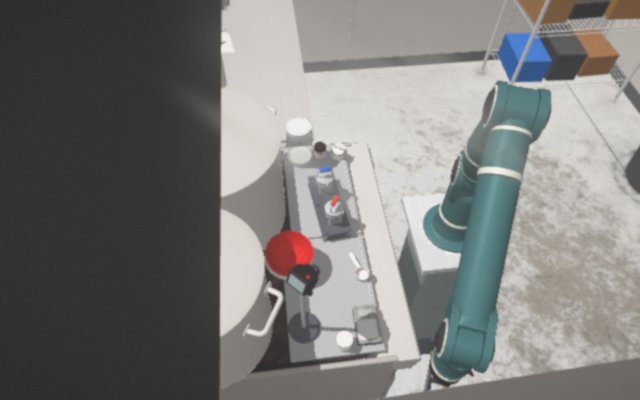

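View pics/top0.png

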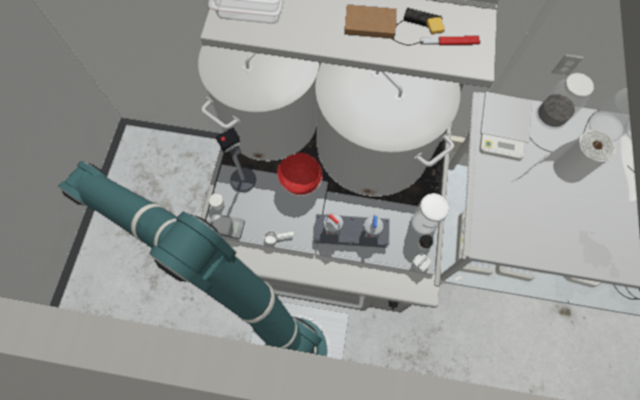

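```bash
cat > h.py <<'E'
from station import env, effector, solver, viewer, workorder, search_frame, tip_of
import cv2, numpy as np
np.set_printoptions(precision=4,suppress=True)
def down(b):  # tool pointing down, tool y at world yaw b
    y=np.array([np.cos(b),np.sin(b),0]); z=np.array([0,0,-1.]); return np.c_[np.cross(y,z),y,z]
def cloud(c):
    i=viewer.camera_info(c); s=env.sense(); im,d=viewer.read_camera(c); K=i["intrinsics"]
    v,u=np.mgrid[:400,:640]; P=np.stack([(u-K[0,2])/K[0,0]*d,-(v-K[1,2])/K[1,1]*d,-d],-1)
    if "eye" in i: R,t=i["rotation"],i["eye"]
    else:
        T=np.array(i["T_tool_cam"]); R=s["tcp_rot"]@T[:3,:3]; t=s["ee_pos"]+s["tcp_rot"]@T[:3,3]
    P=P@np.array(R).T+t; P[d==0]=np.nan
    return im,P
E
python3 - <<'E'
from h import *
for c in ("side","top"):
    im,P=cloud(c)
    m=(abs(P[...,0]-.48)<.03)&(abs(P[...,1]-.22)<.06)&(P[...,2]<.06); print(c,"table z",np.nanmedian(P[m][:,2]),m.sum())
    m=(abs(P[...,0]-.437)<.02)&(abs(P[...,1]+.123)<.03)&(P[...,2]<.09); print("deck z",np.nanmedian(P[m][:,2]),m.sum())
    m=(abs(P[...,0]-.602)<.05)&(abs(P[...,1]-.099)<.05); print("bowl top",np.nanpercentile(P[m][:,2],97))
i=viewer.camera_info("wrist"); print(i)
J=lambda p,R: solver.inverse_kinematics(np.array(p),R)
for b in np.arange(-3.1,3.2,.4): print("b",round(b,2),J([.43,-.053,.3],down(b)), J([.43,-.053,.13],down(b)) is not None)
yc=np.arctan2(.034,.0375); cx,sx=np.cos(yc),np.sin(yc); a=np.deg2rad(25)
X=np.array([np.cos(a)*cx,np.cos(a)*sx,np.sin(a)]); Z=np.array([-np.sin(a)*cx,-np.sin(a)*sx,np.cos(a)])
ph=np.array([.5347,.280,.311])-.14*X; h=ph-.034*X+.06*Z; tcp=h-.019*Z; print(ph,tcp)
for s in(1,-1): print(J(tcp,np.c_[np.cross(s*X,-Z),s*X,-Z]))
print(J([.25,.38,.4],down(1.1)),J([.25,.38,.4],down(1.1-np.pi)))
E
```

```text
side table z 0.012144356574165016 635
deck z 0.05251662869090623 43
bowl top 0.08755182343114856
top table z 0.012531928522934166 481
deck z 0.05312503763806409 175
bowl top 0.09130788943265863
{'intrinsics': array([[315.5431,   0.    , 313.7447],
       [  0.    , 315.5431, 197.163 ],
       [  0.    ,   0.    ,   1.    ]]), 'T_tool_cam': array([[-0.0001,  0.9663,  0.2576,  0.0725],
       [ 1.    ,  0.0003, -0.0009,  0.0002],
       [-0.0009,  0.2576, -0.9663, -0.1921],
       [ 0.    ,  0.    ,  0.    ,  1.    ]])}
b -3.1 None True
b -2.7 [ 0.2814 -0.0002 -0.2342  1.9505 -0.0001  1.1913 -2.6528] True
b -2.3 [ 0.2814 -0.0002 -0.2342  1.9505 -0.0001  1.1913 -2.2528] True
b -1.9 [-0.6952 -0.0696  0.7215  1.9997  0.0494  1.1946 -1.893 ] True
b -1.5 [-0.793  -0.0826  0.8128  2.0033  0.0645  1.1959 -1.5056] True
b -1.1 [-0.7352 -0.0746  0.7591  2.0012  0.0552  1.1951 -1.0978] True
b -0.7 [-0.6911 -0.0691  0.7177  1.9996  0.0489  1.1946 -0.6926] True
b -0.3 [-0.6552 -0.065   0.6837  1.9981  0.0441  1.1942 -0.2888] True
b 0.1 [-0.6198 -0.0612  0.65    1.9967  0.0398  1.1939  0.1147] True
b 0.5 [-0.5845 -0.0576  0.6163  1.9952  0.0358  1.1936  0.5178] True
b 0.9 [-0.5492 -0.0542  0.5824  1.9937  0.032   1.1933  0.9207] True
b 1.3 [-0.5353 -0.0529  0.569   1.9931  0.0307  1.1932  1.3218] True
b 1.7 [-0.5158 -0.0511  0.5502  1.9922  0.0288  1.1931  1.7232] True
b 2.1 [-0.4702 -0.0472  0.5061  1.9901  0.0246  1.1928  2.1263] True
b 2.5 [-0.4252 -0.0435  0.4624  1.988   0.0209  1.1926  2.5291] True
b 2.9 None True
[0.4407 0.1948 0.2518] [0.405  0.1624 0.2746]
[-0.7952 -0.2882  0.391   2.3051 -0.0519  0.6913  0.3735]
[ 0.5654 -0.2501 -0.7206  2.2464 -0.5727  0.7833 -2.2246]
[-1.0718 -0.0252  0.0091  1.7551  0.0002  1.4117  0.0372] None
```

```bash
python3 - <<'E'
from h import *
env.reach(np.array([.25,.38,.4]),down(1.1)); print(env.sense()["t"])
env.movel(np.array([.43,-.053,.27]),down(-.27),rate=.3); s=env.sense(); print(s["t"],s["joint_positions"],s["ee_pos"])
im,P=cloud("wrist"); cv2.imwrite("pics/w1.png",im[:,:,::-1]); np.savez("w1.npz",im=im,P=P)
hsv=cv2.cvtColor(im,cv2.COLOR_RGB2HSV)
m=(abs(P[...,0]-.437)<.015)&(abs(P[...,1]+.123)<.02)&(P[...,2]<.09); print("deck z",np.nanmedian(P[m][:,2]),m.sum())
m=((hsv[...,0]<8)|(hsv[...,0]>172))&(hsv[...,1]>130)&(np.hypot(P[...,0]-.43,P[...,1]+.053)<.05)&(P[...,2]>.14)
Q=P[m]; Q=Q[Q[:,2]>np.percentile(Q[:,2],60)-.004]; print("red",m.sum(),Q.min(0),Q.max(0),np.median(Q,0)); (c,_),(w,h),ang=cv2.minAreaRect(Q[:,:2].astype(np.float32)*1000) if 0 else ((0,0),(0,0),0)
r=cv2.minAreaRect((Q[:,:2]*1000).astype(np.float32)); print(r)
U,S,V=np.linalg.svd(Q[:,:2]-Q[:,:2].mean(0),full_matrices=False); print("bar yaw",np.arctan2(V[0,1],V[0,0]),Q.mean(0))
for n in ("handle","infuser","mark","spare","rack"): print(n,[(np.round(r["at"],4).tolist(),round(r["score"],2)) for r in tip_of("wrist",n)[:2]])
for c in("side","top"):
    viewer.read_camera(c)
    for n in("lens","camera"): print(c,n,[(np.round(r["at"],4).tolist(),round(r["score"],2)) for r in tip_of(c,n)[:2]])
E
```

```text
2.825
4.6 [-0.5245 -0.022   0.5697  2.0374  0.0127  1.1226 -0.2281] [ 0.4299 -0.0519  0.2702]
deck z 0.05232824762146571 565
red 551 [ 0.416  -0.0722  0.1605] [ 0.4471 -0.0347  0.1662] [ 0.4318 -0.0526  0.164 ]
((431.5873107910156, -53.320884704589844), (40.3847541809082, 13.475725173950195), 54.19758987426758)
bar yaw -2.189886446698322 [ 0.4317 -0.0528  0.1639]
handle [([0.434, -0.059, 0.157], 0.91)]
infuser [([0.4304, -0.0565, 0.0122], 0.68), ([0.37, 0.1316, 0.0149], 0.53)]
mark [([0.4282, -0.0192, 0.0977], 0.71)]
spare [([0.4426, -0.1923, 0.0135], 0.65)]
rack [([0.4394, -0.125, 0.0123], 0.75)]
side lens [([0.5326, 0.2847, 0.3244], 0.76)]
side camera [([0.5696, 0.3141, 0.0138], 0.57)]
top lens [([0.5355, 0.279, 0.3262], 0.96)]
top camera [([0.5758, 0.3101, 0.0135], 0.84)]
```

View pics/w1.png

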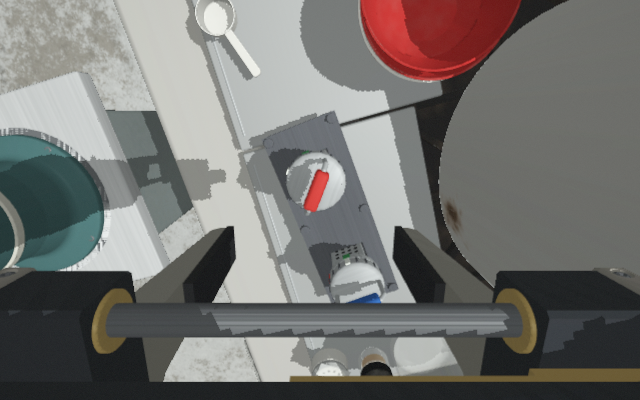

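```bash
python3 - <<'E'
from h import *
env.movel(np.array([.4316,-.053,.137]),down(.95-np.pi/2),rate=.12)
effector.grasp(30); s=env.sense(); print(s["t"],s["gripper_width"],s["grasp_force"],s["moment"],s["wrist_force"],s["ee_pos"])
q=s["joint_positions"].copy(); q0=q[6]; m0=s["moment"].copy()
for d in [.3,.6,.72,.78,.82,.86,.9,.94,.98]:
    q[6]=q0-d; env.goto_joints(q); s=env.sense(); print(round(s["t"],2),d,s["joint_positions"][6]-q0,s["moment"],s["wrist_force"],s["gripper_width"])
    if abs(s["moment"][2]-m0[2])>.45: break
im,P=cloud("wrist"); cv2.imwrite("pics/w2.png",im[:,:,::-1])
E
```

```text
7.625 0.013336933771104814 29.999570846557617 [-0.1413  0.1057  0.0368] [ 1.2531 -0.0648  0.2295] [ 0.4317 -0.0531  0.137 ]
8.02 0.3 -0.2966538500451245 [-0.1608 -0.0484  0.0008] [ 0.2946 -0.4446 -0.0863] 0.013495639842458086
8.41 0.6 -0.5950893654254159 [-0.1854 -0.0325  0.0835] [ 0.9061 -0.7481 -0.2889] 0.013414674466733223
8.66 0.72 -0.7144690313848676 [-0.1769 -0.0268  0.0241] [0.1468 0.2827 0.133 ] 0.013582177336741268
8.91 0.78 -0.7757513968889316 [-0.2283 -0.0607  0.0153] [ 0.5045 -0.7712  1.4733] 0.013387605800095707
9.16 0.82 -0.8170431480387088 [-0.2623 -0.0344  0.029 ] [ 0.4887 -2.0397  2.6382] 0.01323480268321188
9.41 0.86 -0.857663817820773 [-0.3285 -0.0693  0.0417] [0.6689 0.0232 2.063 ] 0.01314832173081612
9.66 0.9 -0.8977824980711502 [-0.3842 -0.2271  0.1838] [ 1.8565 -1.2841  2.0043] 0.013474071105264943
9.91 0.94 -0.9377302027486967 [-0.5723 -0.4148  0.341 ] [ 2.7345 -2.2749  2.4411] 0.013548030390254442
10.16 0.98 -0.9775967980727556 [-0.5988 -0.4691  0.4934] [ 2.9641 -2.3361  3.0442] 0.013578219458168745
```

View pics/w2.png

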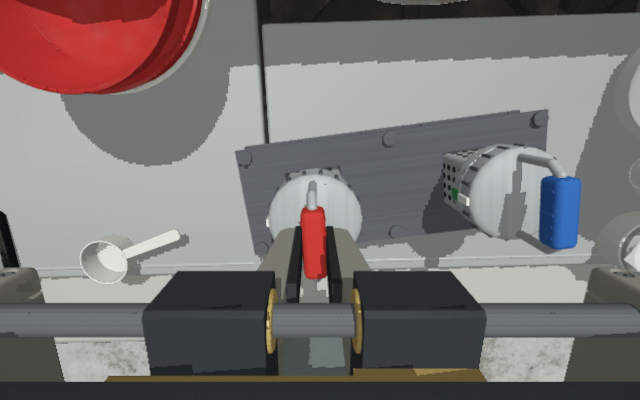

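```bash
python3 - <<'E'
from h import *
q=env.sense()["joint_positions"].copy(); q[6]+=.035; env.goto_joints(q); env.pause(.2)
s=env.sense(); print(s["moment"],s["wrist_force"])
effector.grasp(40)
p=s["ee_pos"].copy(); R=s["tcp_rot"]; print(p,R)
env.movel(p+[0,0,.04],rate=.08); s=env.sense(); print(s["t"],s["gripper_width"],s["wrist_force"],s["moment"])
env.movel(p+[0,0,.14],rate=.2); s=env.sense(); print(s["t"],s["gripper_width"],s["wrist_force"],s["moment"],s["joint_positions"])
out={}
for k in range(4):
    for c in("side","top"):
        viewer.read_camera(c)
        for n in("lens","camera","camera_head"):
            for r in tip_of(c,n)[:1]:
                if r["score"]>.5: out.setdefault((c,n),[]).append(r["at"])
for k,v in out.items(): print(k,len(v),np.median(v,0),np.std(v,0))
im,P=cloud("top"); cv2.imwrite("pics/t2.png",cv2.resize(im[90:330,150:410,::-1],None,fx=2.4,fy=2.4))
np.savez("t2.npz",im=im,P=P)
im,P=cloud("wrist"); cv2.imwrite("pics/w3.png",im[:,:,::-1])
for n in("mark","handle"): print(n,[(np.round(r["at"],4),round(r["score"],2)) for r in tip_of("wrist",n)[:2]])
E
```

```text
[-0.5633 -0.3565  0.3052] [ 2.033  -2.9045  2.0346]
[ 0.4321 -0.0532  0.1372] [[ 1.      0.0071  0.0009]
 [ 0.0071 -1.     -0.0004]
 [ 0.0009  0.0004 -1.    ]]
11.525 0.013122234411320044 [-0.7064  0.0531 -3.0248] [ 0.026   0.1464 -0.0111]
12.175 0.012932476986036284 [ 0.0257 -0.4836 -2.8036] [ 0.0588  0.1256 -0.014 ] [-0.5508 -0.0263  0.5966  2.0268  0.0167  1.1377 -1.5248]
('side', 'lens') 4 [0.5358 0.2825 0.327 ] [0.001  0.001  0.0012]
('side', 'camera') 4 [0.5714 0.3154 0.0117] [0.0015 0.0026 0.0014]
('side', 'camera_head') 4 [0.5729 0.3155 0.3507] [0.0008 0.0019 0.0007]
('top', 'lens') 4 [0.5364 0.2813 0.3258] [0.0007 0.0012 0.0011]
('top', 'camera_head') 4 [0.5741 0.3141 0.3495] [0.0006 0.0009 0.0007]
('top', 'camera') 3 [0.5781 0.3116 0.0123] [0.0015 0.0006 0.0001]
mark [(array([ 0.4297, -0.0184,  0.2343]), 0.55)]
handle [(array([ 0.434 , -0.0583,  0.2947]), 0.65)]
```

View pics/w3.png

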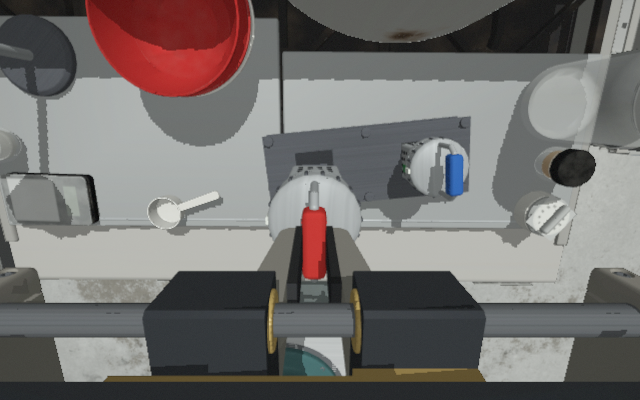

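View pics/t2.png

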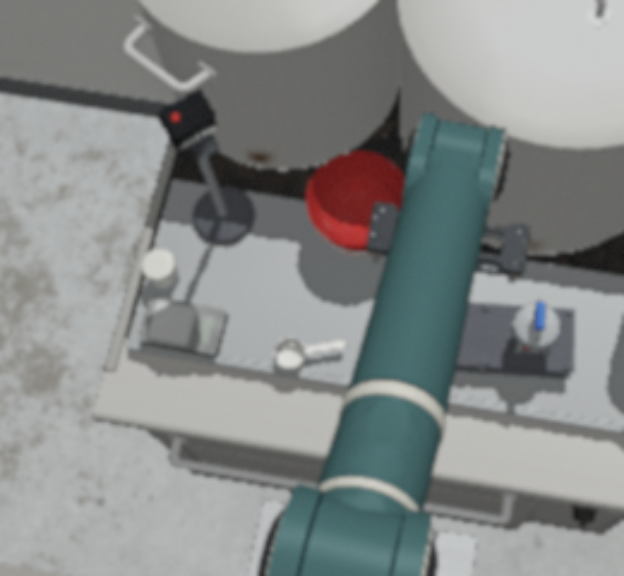

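```bash
cat >> h.py <<'E'
def final(lens=(.5361,.2819,.3255),yc=.72,a=np.deg2rad(25)):
    cx,sx=np.cos(yc),np.sin(yc)
    X=np.array([np.cos(a)*cx,np.cos(a)*sx,np.sin(a)]); Z=np.array([-np.sin(a)*cx,-np.sin(a)*sx,np.cos(a)])
    ph=np.array(lens)-.14*X; return ph, ph-.034*X+.041*Z, np.c_[np.cross(-X,-Z),-X,-Z]
E
python3 - <<'E'
from h import *
ph,p,R=final(); print(ph,p); print(solver.inverse_kinematics(p,R))
try: env.movel(p,R,rate=.08)
except env.PlanningError as e: print("ERR",e)
s=env.sense(); print(s["t"],s["joint_positions"],s["ee_pos"]-p,s["gripper_width"],s["wrist_force"])
E
```

```text
[0.4407 0.1982 0.2663] [0.4045 0.1665 0.2891]
[-0.5964 -0.2726  0.208   2.2741 -0.127   0.7248 -2.7281]
16.9 [-0.5633 -0.2684  0.1816  2.2725 -0.1423  0.7255 -2.7128] [ 0.0001 -0.0001 -0.    ] 0.012940302780917701 [ 0.2985  0.0209 -1.9584]
```

```bash
python3 - <<'E'
from h import *
ph,p,R=final(); env.pause(.3)
for c in("side","top","wrist"):
    im,P=cloud(c)
    if c!="top": cv2.imwrite(f"pics/f_{c}.png",im[:,:,::-1] if c=="wrist" else cv2.resize(im[150:350,240:440,::-1],None,fx=3,fy=3))
    for n in("mark","lens","infuser","handle"): print(c,n,[(np.round(r["at"],4),round(r["score"],2)) for r in tip_of(c,n)[:2]])
print(ph,"expected handle",p-.019*R[:,2],"inf",p+.122*R[:,2]); s=env.sense(); print(s["t"],s["grasp_force"],s["joint_velocities"])
E
```

```text
side mark [(array([0.4369, 0.1983, 0.2629]), 0.91), (array([ 0.4403, -0.1997,  0.0164]), 0.65)]
side lens [(array([0.5363, 0.2815, 0.3281]), 0.59), (array([0.3776, 0.1307, 0.0099]), 0.54)]
side infuser [(array([0.4399, 0.198 , 0.1801]), 0.7)]
side handle [(array([0.3946, 0.1615, 0.3106]), 0.78)]
top mark [(array([ 0.4401, -0.1228,  0.0111]), 0.59), (array([0.4408, 0.1988, 0.2645]), 0.38)]
top lens [(array([0.5352, 0.2789, 0.3252]), 0.79), (array([0.4406, 0.199 , 0.2624]), 0.29)]
top infuser [(array([0.4387, 0.2027, 0.178 ]), 0.39)]
top handle [(array([0.392 , 0.1593, 0.3033]), 0.39)]
wrist mark [(array([0.4426, 0.1998, 0.2624]), 0.63)]
wrist lens [(array([0.538 , 0.2781, 0.3254]), 0.83), (array([0.4008, 0.1579, 0.3072]), 0.35)]
wrist infuser []
wrist handle [(array([0.4   , 0.1562, 0.3069]), 0.84)]
[0.4407 0.1982 0.2663] expected handle [0.3985 0.1612 0.3063] inf [0.4433 0.2005 0.1786]
17.95 40.023102164268494 [-0.0015 -0.0009 -0.0021 -0.0007  0.0002  0.0004 -0.0014]
```

View pics/f_wrist.png

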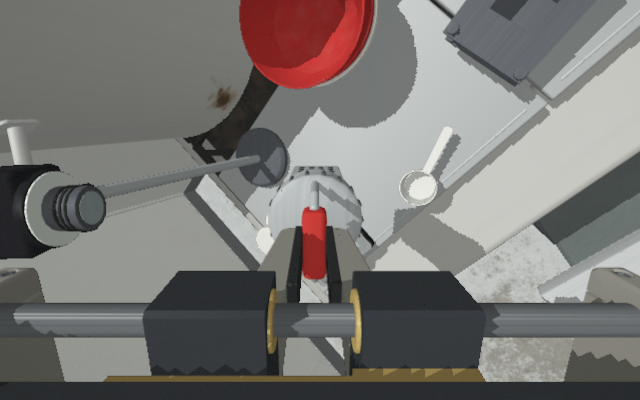

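View pics/f_side.png

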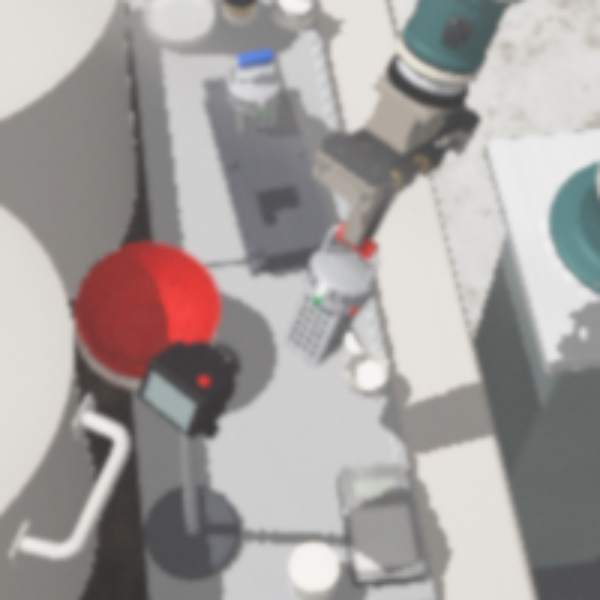

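The pictures show the green mark at (319,300) facing the camera with the white pointer just above it. In the wrist view the lens barrel at (90,208) points along the image row, so the yaw is aligned. The measured mark is within about 5 mm of the photo point.

```bash
python3 -c "
from h import *
print(workorder.finish_job())"
```

```text
the job is handed in; nothing more can be done
None
```

I locked the collar, lifted the red infuser out and handed the job in at about 18 s. It was held steady at the check camera, with the green mark measured within about 5 mm of the photo point. The hand-in call gave no verdict.

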